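# Raise the leaning sensor mast until its lock clicks

### The arm

A 7-joint arm with a two-finger parallel gripper is mounted at the origin on the work surface. World frame = base frame: x ahead of the robot, y to its left, z up, the work surface at z = 0. Lengths are in m, angles in rad, forces in N, time in s.
With the tool pointing down it reaches from about 0.425 to 0.875 m from the base axis. Payload 4.7 kg.
Tool frame: the origin (TCP) lies at the very end of the fingers, on their centre line; the grasp point (between the pads) lies 19 mm behind it (bot.hold_point_z is the distance from the TCP to the grasp point, in m); y points along the fingers, x is the direction in which the jaws open and shut, and the axes are right-handed (so a half turn about y gives the same grasp; the last joint's range is limited). The gripper opens to 87 mm and grips with 3 to 60 N. Pads are 19 mm wide; open, the fingers measure 117 mm over their backs; the gripper's body (75 mm by 190 mm) begins 51 mm behind the grasp point.
Start: joints at [-1.192, 0.321, -0.07, 1.45, 0.023, 1.371, -0.057], TCP at [0.232, 0.607, 0.223] pointing down, gripper open.
Joint ranges: [-2.86, 2.86], [-0.3, 2.09], [-1.38, 1.24], [0.06, 2.45], [-1.56, 4.7], [0.09, 2.05], [-2.69, 2.69]. Speed limits (rad/s): [2.57, 2.57, 3.14, 3.14, 3.14, 3.14, 3.14].

### API

Orientations are given as a unit quaternion [x, y, z, w].
In Python, from plant import bot gives the robot as it stands.
- The arm moves only by the tool play_rows, never from a script. Its argument "rows" is a list of rows, each a list of 3 entries, a list of its own where there are three numbers: the opening in per cent of the stroke, from 0 (shut) to 100 (fully open), then the shift along the tool's x, y, z in cm, then the turn, a rotation vector about the tool's x, y, z in degrees. In form: [[jaw, [x, y, z], [wx, wy, wz]], ...]. A call has 1 to 12 rows; each row shifts and turns the commanded pose from where the row before left it, along the tool's axes as they then stand; what a row does not reach is not made up. A row lasts 1/8 s, in which the tool goes at most 62.5 mm and 10.7 degrees, less where a joint would pass 70% of its speed; a pose out of reach is approached as far as the arm can. A call is refused whole if a number of a shift passes 6.25 or a number of a turn 10.7, either way. A call with a gripper value outside its range is refused whole. The fingers move at their own pace and stop on an object; the grip force is fixed at half the most. Time passes only in rows, so rows that do not move let the fingers close. It gives the time, the measured TCP pose, the force and the opening at its end, in the units of the state.
- bot.state(): the state, without advancing time (a new reading comes with each control period).
- bot.camera(name): name is "scene" or "top" or "wrist"; returns (picture, depth): 480x640x3 uint8, red, green, blue; 480x640 float32, m along the optical axis (not along the pixel's ray), 0 where there is no reading.
- bot.camera_info(name): a dict with "fx", "fy", "cx", "cy" (pixels), "rvec" (rotation vector, rad) and "tvec" (3), from world to camera coordinates, as OpenCV has them; the wrist camera has in their place "tool_from_camera" (4x4, takes a point from camera to tool coordinates, whose origin is the TCP and whose axes are the tool frame's). Camera axes: x right, y down, z forward; pixel columns grow to the right and rows downward; lengths in m; the calibration is good to about 2 mm. A picture is of the moment at which its call begins: read the wrist's pose just before it. camera_info takes no time and is no camera call.
- bot.job_done(): hands the job in, once; it reports no verdict.
The state is a dict: "time": time; "qpos": joint angles; "qd": joint speeds; "joint_torque": joint torques, N m; "tool_pos": TCP position; "orientation": TCP orientation; "contact_force": force on the tool from outside, world axes, zero at the start; "moment": the same for the moment, N m; "gripper_width": finger opening in m.
Only numpy, scipy, OpenCV 4.12 (cv2) and the standard library are available. Lean on these libraries where they do the work, as an engineer would, in place of code of your own. Each camera call takes 0.05 s, during which the arm holds its last target.

### The job

Put the leaning telescopic mast up for use: draw the slide bolt right back, turn the mast's black grip so that the crossbar under the guard plate lines up with the slot, and pull the mast out through the slot until its brass lock button clicks out and holds it. Then turn the crossbar square across the slot again, let go, and leave the things standing round about where they are.

Things in the scene. Friction and masses are not known exactly. Their poses are not given: they have to be found in the camera images.
- grip (a point): Centre of the flat black grip on top of the mast: 56 wide, 14 thick, 42 mm tall, on a 16 mm stem. Own z: up along the mast, which leans 30 deg from vertical, top towards the robot side; y: along its width; x: through its thickness. The 90 mm crossbar (12 x 12 mm) is fixed to the stem 65 mm below, parallel to the width. With the mast at 0 the guard plate's top lies 45 mm below this point along z.
- bolt_post (a point): Centre of the round steel post (14 mm diameter, 42 mm tall) by which the slide bolt is drawn. z: along the post, parallel to the mast; y: the level direction in which the bolt is drawn back, away from the mast, also the slot's length. With the bolt at 0 the post stands 98 mm from the mast's axis. The guard plate's top lies 33 mm below this point along z.
- bolt_bar (a joint): Slide bolt: steel bar 16 mm wide, 10 mm thick, lying along the slot on the guard plate. 0 = fully home, its end over the slot 28 mm from the mast's axis, where it blocks the crossbar; 0.040 m = fully drawn back (end stop). It blocks until about 0.02, needs about 2 N and stays where it is left.
- mast (a joint): How far the inner tube is drawn out, 0 to 0.102 m (end stop); the lock clicks at about 0.099. It takes 4 to 8 N; let go unlocked, it sinks back by its weight. The crossbar starts trapped below the guard plate (6 mm thick, slot 108 x 26 mm) and passes only in line with the slot, within about 0.15 rad; it is clear above the plate from about 0.035.
- swivel (a joint): Angle of grip, stem and crossbar about the mast's axis, counter-clockwise positive seen from the mast's top. At 0 and at 3.14 the crossbar lies along the slot, at 1.571 square across it; stops at -0.15 and 3.29. It can be turned either way, in any position of the mast where nothing is in the way, and stays where it is left (0.05 N m).
- lock_button (a joint): Spring lock button of the mast, brass, 12 mm diameter: near 0 while hidden under the wall of the 36 mm outer tube, 0.010 m when it has sprung out of its hole, on the side away from the lean, 20 mm below the outer tube's top. It springs out by itself; pushed in, it lets the mast sink back.
- button_tip (a point): Centre of the lock button's outer face. Hidden within the outer tube until it clicks out.
- rig: The fixed rig: black base 200 x 180 x 12 mm, leaning outer tube, two profile posts, and square to the mast the guard plate (94 mm wide, reaching 85 mm from the mast on one side and 155 mm on the bolt side). Origin on the table where the mast's axis meets it; z up, y along the slot towards the bolt, x level, away from the lean.
- brush_cup: Bystander: glass cup 68 mm across and 95 mm high with brushes and a rod standing in it up to 190 mm; origin at its foot. Loose: leave alone.
- stand: Bystander: small lab stand, grey foot 110 x 80 x 12 mm with a thin upright steel rod (12 mm diameter, up to 280 mm above the table) at its middle, with a clamp boss on it at 160 mm; origin at its foot, under the rod. Loose, 0.9 kg: leave alone.
- bin: Bystander: red open bin 100 x 150 x 50 mm; origin at its foot. Loose: leave alone.
- driver: Bystander: screwdriver lying on the table; leave alone.

How it is judged:
By the outcome, as a careful person would: the job done as asked, in the order asked, and still so for the second after the job is handed in, with the robot touching nothing.
It also fails if it takes over 56 s, if anything falls off the work surface, if the arm or the gripper's body presses on something with over 40 N, if the wrist force passes 120 N, or if a joint passes its speed limit or range.

## Working session

There is one attempt and no reset: what is moved stays moved. The work goes in short steps, Python scripts to look and compute and a tool call to move; the robot and the scene stay as the last step left them, time stands still between calls to the robot, and variables do not carry over. Pictures are saved under pics/ and viewed, and the job is handed in when it is done.

Besides the shell and the picture viewer there is one more tool, called after "Emit:" as name(argument=value, ...) on one line, values as JSON. play_rows: Moves the arm, as the interface text tells. Its arguments: {"type":"object","properties":{"rows":{"type":"array","items":{"type":"array"}}},"required":["rows"]}

```bash
ls; mkdir -p pics; python3 - <<'E'
from plant import bot
import cv2, numpy as np
print(bot.state())
for n in ["scene","top","wrist"]:
    p,d=bot.camera(n); cv2.imwrite(f"pics/{n}0.png",p[:,:,::-1]); np.savez(f"/tmp/{n}0.npz",p=p,d=d)
    print(n,bot.camera_info(n))
print(bot.hold_point_z)
E
```

```text
pics
{'time': 0.0, 'qpos': array([-1.19193076,  0.32184416, -0.07006126,  1.45170011,  0.02260893,
        1.37079212, -0.05694187]), 'qd': array([ 0.00041067,  0.00112867,  0.00172523, -0.0007157 , -0.00068059,
       -0.00104849,  0.00096676]), 'joint_torque': array([-2.73514515e-04, -4.91292286e+01, -4.03990103e-01, -3.12516904e+01,
       -6.39516930e-02,  4.39185882e-02,  2.17985485e-04]), 'tool_pos': array([0.23173693, 0.60668267, 0.22143499]), 'orientation': array([ 0.58282518,  0.40046541, -0.40155697, -0.58197445]), 'contact_force': array([ 0.16641119, -0.22522013,  0.13808166]), 'moment': array([-0.0376882 , -0.0278752 ,  0.04467283]), 'gripper_width': 0.08675857727418439}
scene {'fx': 506.8092788353943, 'fy': 506.8092788353943, 'cx': 319.47990864473485, 'cy': 232.71062763058688, 'rvec': array([ 1.45042196,  2.38626415, -0.62414619]), 'tvec': array([ 0.21963739, -0.40953871,  1.49746191])}
top {'fx': 445.5660427070401, 'fy': 445.5660427070401, 'cx': 318.2097701074612, 'cy': 238.87371131011093, 'rvec': array([ 2.18473552, -2.03196677,  0.19985415]), 'tvec': array([0.03602463, 0.60518096, 0.91201689])}
wrist {'fx': 390.6623659535376, 'fy': 390.6623659535376, 'cx': 326.057678937, 'cy': 232.98418497819554, 'tool_from_camera': array([[ 9.99999954e-01,  2.10727378e-04, -2.18164469e-04,
        -5.18572162e-04],
       [ 2.65253751e-04, -2.58706056e-01,  9.65956058e-01,
        -1.62875918e-01],
       [ 1.47112918e-04, -9.65956072e-01, -2.58706100e-01,
         6.98439121e-02],
       [ 0.00000000e+00,  0.00000000e+00,  0.00000000e+00,
         1.00000000e+00]])}
0.0187
```

View pics/scene0.png

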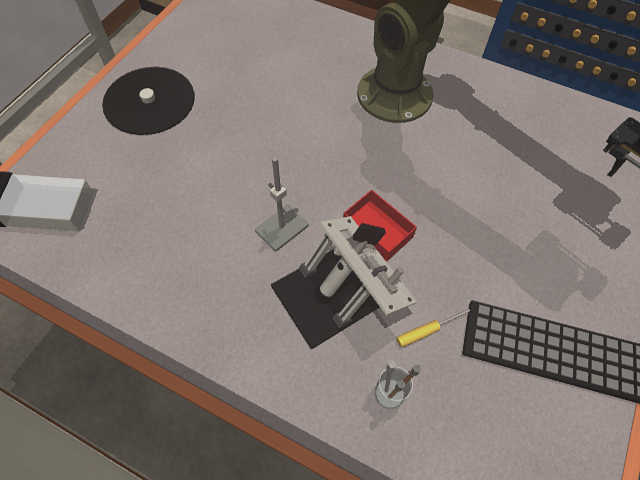

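View pics/top0.png

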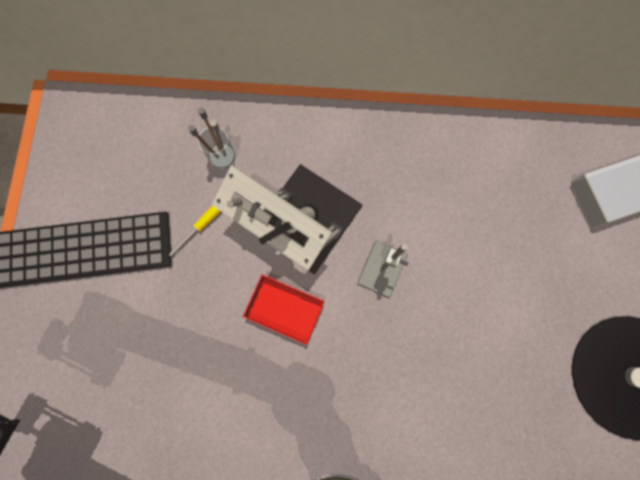

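View pics/wrist0.png

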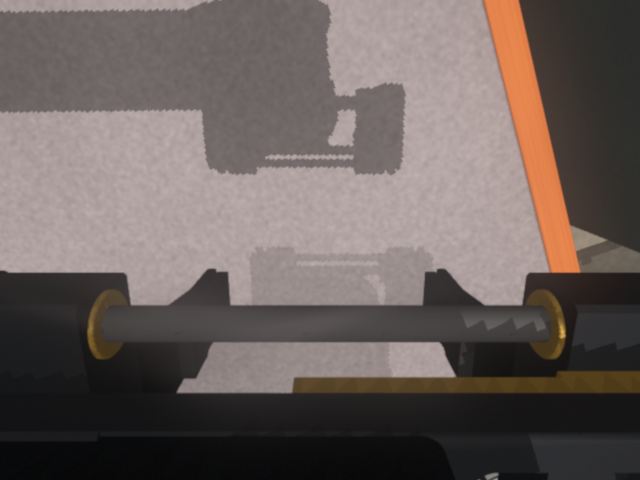

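```bash
cat > h.py <<'E'
import numpy as np, cv2
from scipy.spatial.transform import Rotation as R
def cloud(n,d,info):
    v,u=np.mgrid[0:480,0:640]
    c=np.stack([(u-info['cx'])/info['fx']*d,(v-info['cy'])/info['fy']*d,d],-1)
    Rm=R.from_rotvec(info['rvec']).as_matrix()
    return (c-info['tvec'])@Rm   # R^T (c-t)
E
python3 - <<'E'
from h import *
from plant import bot
for n,(x0,x1,y0,y1) in dict(scene=(240,440,150,360),top=(190,420,140,350)).items():
    z=np.load(f"/tmp/{n}0.npz"); P=cloud(n,z['d'],bot.camera_info(n)); np.save(f"/tmp/{n}P.npy",P)
    tab=P[(z['d']>0)]; 
    c=z['p'][y0:y1,x0:x1,::-1]; s=3.4 if n=='scene' else 2.8
    s=600/(y1-y0)
    cv2.imwrite(f"pics/{n}0z.png",cv2.resize(c,None,fx=s,fy=s,interpolation=cv2.INTER_CUBIC)[:600,:800])
    print(n,s, np.isfinite(P).all(), (z['d']==0).mean())
    H=P[...,2]
    for (u,v) in ([(365,232),(380,268),(335,232),(400,300),(275,165),(370,225),(300,320)] if n=='scene' else [(268,238),(272,230),(230,190),(318,255),(238,200),(255,212),(285,310),(335,200)]):
        print((u,v),P[v,u].round(3),z['p'][v,u])
E
```

```text
scene 2.857142857142857 True 0.003961588541666667
(365, 232) [0.587 0.154 0.212] [47 40 39]
(380, 268) [0.63  0.21  0.179] [84 79 78]
(335, 232) [0.593 0.092 0.17 ] [177 171 158]
(400, 300) [0.665 0.272 0.157] [177 170 160]
(275, 165) [ 0.558 -0.066  0.264] [89 84 81]
(370, 225) [1.085 0.294 1.093] [85 45 44]
(300, 320) [0.748 0.089 0.013] [50 46 45]
top 2.857142857142857 True 0.004326171875
(268, 238) [0.565 0.169 0.214] [48 42 39]
(272, 230) [0.579 0.162 0.222] [123 115 103]
(230, 190) [0.668 0.261 0.161] [202 191 171]
(318, 255) [0.574 0.078 0.012] [95 88 80]
(238, 200) [0.64  0.237 0.188] [115 107  98]
(255, 212) [0.624 0.205 0.168] [126 115 107]
(285, 310) [ 0.445  0.144 -0.   ] [230  48  35]
(335, 200) [0.706 0.048 0.013] [59 52 50]
```

```bash
ls pics
```

```text
scene0.png
scene0z.png
top0.png
top0z.png
wrist0.png
```

View pics/scene0z.png

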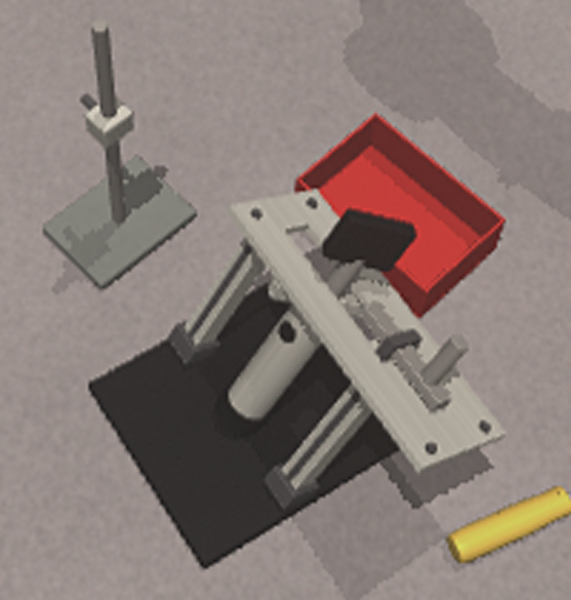

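View pics/top0z.png

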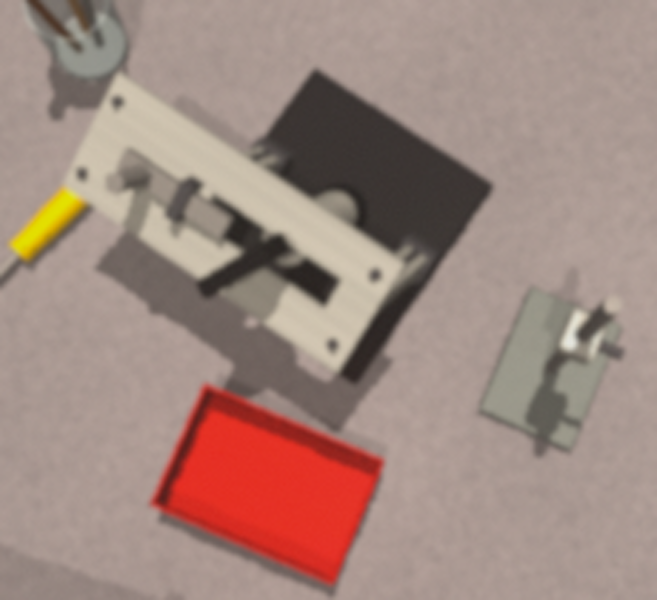

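```bash
cat > /tmp/fit.py <<'E'
from h import *
pts=[];
for n in ("scene","top"):
    z=np.load(f"/tmp/{n}0.npz"); P=np.load(f"/tmp/{n}P.npy"); p=z['p'].astype(int)
    m=(P[...,0]>.5)&(P[...,0]<.75)&(P[...,1]>0.02)&(P[...,1]<.32)&(P[...,2]>.12)&(P[...,2]<.25)&(p.min(-1)>130)&(z['d']>0)
    q=P[m]
    # ransac-ish plane with fixed tolerance
    best=None; rng=np.random.default_rng(0)
    for _ in range(400):
        a,b,c=q[rng.choice(len(q),3,False)]; nn=np.cross(b-a,c-a); L=np.linalg.norm(nn)
        if L<1e-6: continue
        nn/=L; k=(abs((q-a)@nn)<.003)
        if best is None or k.sum()>best.sum(): best=k
    for _ in range(3):
        c=q[best].mean(0); nn=np.linalg.svd(q[best]-c)[2][2]; nn*=np.sign(nn[2]); best=abs((q-c)@nn)<.003
    print(n,len(q),best.sum(),"normal",nn.round(4),"tilt",np.degrees(np.arccos(nn[2])).round(2),"lean azimuth",np.degrees(np.arctan2(nn[1],nn[0])).round(2),"d",(c@nn).round(4))
    yy=np.cross([0,0,1],nn);yy/=np.linalg.norm(yy)
    s=q[best]@yy; xx=np.cross(yy,nn); t=q[best]@xx
    uv=np.c_[s,t].astype(np.float32)*1000
    r=cv2.minAreaRect(uv); print(" rect centre s,t",np.round(r[0],1),"size",np.round(r[1],1),"ang",round(r[2],2), "extent s",s.min().round(4),s.max().round(4),"t",t.min().round(4),t.max().round(4))
    cc=yy*r[0][0]/1000+xx*r[0][1]/1000+nn*(c@nn); print(" rect centre world",cc.round(4),"y",yy.round(4))
E
python3 /tmp/fit.py
```

```text
scene 2436 2214 normal [-0.4292  0.252   0.8674] tilt 29.85 lean azimuth 149.58 d -0.0812
 rect centre s,t [-466.8 -462.7] size [ 99.2 241.1] ang 89.99 extent s -0.5873 -0.3462 t -0.5123 -0.4131
 rect centre world [0.6173 0.1788 0.1599] y [-0.5064 -0.8623  0.    ]
top 3819 3464 normal [-0.4316  0.2539  0.8656] tilt 30.05 lean azimuth 149.54 d -0.0834
 rect centre s,t [-466.3 -462.9] size [240.9  96.5] ang 0.25 extent s -0.5869 -0.3457 t -0.5113 -0.4148
 rect centre world [0.6177 0.1776 0.1596] y [-0.507  -0.8619  0.    ]
```

```bash
cat >> h.py <<'E'
n=np.array([-.4304,.2530,.8665]); n/=np.linalg.norm(n)
n=np.array([-.5*np.cos(np.radians(30.45)),.5*np.sin(np.radians(30.45)),np.cos(np.radians(30))])
yb=np.cross(n,[0,0,1.]); yb/=np.linalg.norm(yb); yb*=np.sign(yb[1])   # slot dir, to bolt
xb=np.cross(yb,n)  # through-thickness at swivel 0
C=np.array([.6175,.1782,.1598]); A=C-.035*yb   # axis on plate top
def loc(P): q=np.asarray(P)-A; return np.stack([q@xb,q@yb,q@n],-1)*1000
def wor(l): l=np.asarray(l)/1000.; return A+l[0]*xb+l[1]*yb+l[2]*n
E
python3 - <<'E'
from h import *
from plant import bot
print(xb,yb,n,A)
s=bot.state(); M=R.from_quat(s['orientation']).as_matrix(); print("tool axes cols\n",M.round(3))
for nm in ("scene","top"):
    z=np.load(f"/tmp/{nm}0.npz"); P=np.load(f"/tmp/{nm}P.npy"); p=z['p'].astype(int); L=loc(P)
    m=(L[...,2]>24)&(L[...,2]<75)&(np.hypot(L[...,0],L[...,1])<45)&(p.max(-1)<75)&(z['d']>0)
    q=L[m]; print(nm,"grip",len(q),q.mean(0).round(1),q.min(0).round(1),q.max(0).round(1))
    r=cv2.minAreaRect(q[:,:2].astype(np.float32)); print(r)
    t=q[q[:,2]>62]; print("top pts",len(t)); 
    if len(t)>5:
        r=cv2.minAreaRect(t[:,:2].astype(np.float32)); print(r, t.mean(0))
        c=t[:,:2].mean(0); v=np.linalg.svd(t[:,:2]-c)[2][0]; print("angle of width vs yb (ccw +): ",np.degrees(np.arctan2(-v[0],v[1])))
    m=(L[...,2]>18)&(L[...,2]<75)&(L[...,1]>85)&(L[...,1]<115)&(abs(L[...,0])<25)&(z['d']>0)
    q=L[m]; print("post",len(q),q.mean(0).round(1),q.min(0).round(1),q.max(0).round(1))
    m=(L[...,2]>6)&(L[...,2]<14)&(L[...,1]>15)&(L[...,1]<125)&(abs(L[...,0])<20)&(z['d']>0)
    q=L[m]; print("bar",len(q),q.mean(0).round(1),q.min(0).round(1),q.max(0).round(1))
    # stand & cup
    m=(P[...,2]>.1)&(P[...,2]<.3)&(P[...,1]<.0)&(P[...,0]<.7)&(P[...,0]>.4)&(P[...,1]>-.2); q=P[m]; print("stand",len(q),np.median(q,0) if len(q) else 0)
    m=(P[...,2]>.03)&(P[...,2]<.2)&(P[...,0]>.68)&(P[...,0]<.9)&(P[...,1]>.22)&(P[...,1]<.45); q=P[m]; print("cup",len(q),q.mean(0),q.min(0),q.max(0))
E
```

```text
[ 0.74657603 -0.43888977  0.5       ] [ 0.50678626  0.86207174 -0.        ] [-0.43103587  0.25339313  0.8660254 ] [0.59976248 0.14802749 0.1598    ]
tool axes cols
 [[ 0.357 -0.    -0.934]
 [ 0.934 -0.001  0.357]
 [-0.001 -1.    -0.   ]]
scene grip 455 [ 5.3  3.6 49.6] [-26.3 -15.8  24.4] [28.5 18.9 69. ]
((1.4057655334472656, 3.1854114532470703), (14.686688423156738, 58.0519905090332), 61.90631866455078)
top pts 110
((1.3152275085449219, 2.8095359802246094), (12.857587814331055, 55.82657241821289), 65.2636947631836) [ 3.02648174  2.48996487 65.21199417]
angle of width vs yb (ccw +):  62.51835325332159
post 125 [  3.3 102.9  39.5] [-8.9 94.8 18.3] [  7.6 108.9  56.2]
bar 260 [ 3.4 78.1 11.2] [-13.   31.7   6. ] [ 15.9 122.3  14. ]
stand 427 [ 0.55894579 -0.06492521  0.17399614]
cup 1320 [0.77788821 0.31153217 0.11898094] [0.68000035 0.22027863 0.0300279 ] [0.83543965 0.36267232 0.19071269]
top grip 213 [ 7.2 -5.2 61.8] [-25.3 -18.3  32.1] [27.3 14.2 68.6]
((1.2847576141357422, -1.627878189086914), (13.856888771057129, 55.73985290527344), 63.900020599365234)
top pts 170
((1.4565448760986328, -1.1258068084716797), (13.403369903564453, 55.42766189575195), 62.69279098510742) [ 3.04086841 -2.95143191 65.37513646]
angle of width vs yb (ccw +):  64.64331650947948
post 98 [ 3.  98.1 42.4] [-5.4 93.  18.2] [  7.8 105.9  56.8]
bar 286 [ 2.1 69.9 11.4] [-13.3  30.1   6. ] [ 15.6 119.5  13.9]
stand 335 [ 0.55029884 -0.0672112   0.17299926]
cup 1493 [0.77430248 0.30893063 0.11651063] [0.68008314 0.22009645 0.0301175 ] [0.83290747 0.36116163 0.18965736]
```

```bash
cat >> h.py <<'E'
def ori(th):  # tool rotation matrix, x at swivel-angle th(deg) from xb
    t=np.radians(th); x=np.cos(t)*xb+np.sin(t)*yb; y=-n; return np.stack([x,y,np.cross(x,y)],1)
def plan(Pt,Rt,N,jaw,P0=None,R0=None):
    from plant import bot
    s=bot.state(); P=s['tool_pos'] if P0 is None else P0; M=R.from_quat(s['orientation']).as_matrix() if R0 is None else R0
    P=np.array(P)
    for k in range(N):
        f=1/(N-k)
        d=np.round((M.T@(np.asarray(Pt)-P))*f*100,2)
        rv=np.round(np.degrees(R.from_matrix(M.T@Rt).as_rotvec())*f,1)
        P=P+M@d/100; M=M@R.from_rotvec(np.radians(rv)).as_matrix()
        print(f"[{jaw},{d.tolist()},{rv.tolist()}],")
    print("end",P,"err",loc(P)-loc(Pt),np.degrees(R.from_matrix(M.T@Rt).magnitude()))
    return P,M
def rep():
    from plant import bot
    s=bot.state(); M=R.from_quat(s['orientation']).as_matrix()
    print("t",round(s['time'],2),"tcp loc mm",loc(s['tool_pos']).round(1),"world",s['tool_pos'].round(4),"th",np.degrees(np.arctan2(M[:,0]@yb,M[:,0]@xb)).round(1),"tilt err",np.degrees(np.arccos(np.clip(-M[:,1]@n,-1,1))).round(2),"F",s['contact_force'].round(1),"Floc",np.round([s['contact_force']@a for a in (xb,yb,n)],1),"w",round(s['gripper_width'],4),"q",s['qpos'].round(2))
E
python3 -c "
from h import *
rep()
P,M=plan(wor([1.5,98.5,120]),ori(90),12,50)
"
```

```text
t 0.15 tcp loc mm [-445.1  209.   328.5] world [0.2318 0.6068 0.2217] th 98.3 tilt err 29.98 F [ 0.2  0.3 -0.1] Floc [-0.   0.4 -0.1] w 0.0871 q [-1.19  0.32 -0.07  1.45  0.02  1.37 -0.06]
[50,[-1.59, -0.35, -3.88],[-2.5, 0.8, 0.2]],
[50,[-1.53, -0.18, -3.92],[-2.5, 0.8, 0.2]],
[50,[-1.48, -0.0, -3.94],[-2.5, 0.8, 0.2]],
[50,[-1.42, 0.18, -3.96],[-2.5, 0.8, 0.2]],
[50,[-1.37, 0.35, -3.97],[-2.5, 0.8, 0.2]],
[50,[-1.31, 0.53, -3.96],[-2.5, 0.8, 0.2]],
[50,[-1.25, 0.71, -3.96],[-2.5, 0.8, 0.2]],
[50,[-1.2, 0.88, -3.94],[-2.5, 0.8, 0.2]],
[50,[-1.14, 1.06, -3.91],[-2.5, 0.7, 0.2]],
[50,[-1.09, 1.23, -3.87],[-2.5, 0.8, 0.2]],
[50,[-1.03, 1.41, -3.83],[-2.5, 0.7, 0.2]],
[50,[-0.97, 1.58, -3.78],[-2.4, 0.8, 0.2]],
end [0.59908138 0.26267925 0.26445607] err [ 5.98669477e-05 -7.12833820e-03 -1.96378370e-02] 0.054995249807597915
```

Emit:
play_rows(rows=[[50,[-1.6,-0.35,-3.9],[-2.5,0.8,0.2]],[50,[-1.5,-0.2,-3.9],[-2.5,0.8,0.2]],[50,[-1.5,0,-3.9],[-2.5,0.8,0.2]],[50,[-1.4,0.2,-4],[-2.5,0.8,0.2]],[50,[-1.4,0.35,-4],[-2.5,0.8,0.2]],[50,[-1.3,0.5,-4],[-2.5,0.8,0.2]],[50,[-1.25,0.7,-4],[-2.5,0.8,0.2]],[50,[-1.2,0.9,-3.9],[-2.5,0.8,0.2]],[50,[-1.15,1.05,-3.9],[-2.5,0.7,0.2]],[50,[-1.1,1.2,-3.9],[-2.5,0.8,0.2]],[50,[-1.0,1.4,-3.8],[-2.5,0.7,0.2]],[50,[-1.0,1.6,-3.8],[-2.4,0.8,0.2]]])

```text
time: 1.65
tool_pos: [0.6011, 0.26, 0.2661]
orientation: [0.752, 0.43, -0.247, -0.434]
contact_force: [0.0, 1.0, -0.5]
gripper_width: 0.0435
```

```bash
python3 -c "
from h import *
rep()
plan(wor([1.5,98.5,22]),ori(90),1,50)
from plant import bot
p,d=bot.camera('wrist'); cv2.imwrite('pics/w1.png',p[:,:,::-1]); np.savez('/tmp/w1.npz',p=p,d=d)
rep()
"
```

```text
t 1.65 tcp loc mm [  5.   97.3 119.8] world [0.6011 0.26   0.2661] th 89.8 tilt err 0.09 F [ 0.   1.  -0.5] Floc [-0.6  0.8 -0.2] w 0.0435 q [-0.91  0.14  0.21  1.68  0.5   1.18  0.17]
[50,[0.12, 9.78, 0.37],[0.1, -0.2, 0.0]],
end [0.64127021 0.23785555 0.17960128] err [-0.0353029  -0.02621886  0.01890752] 0.03314404603053516
t 1.7 tcp loc mm [ 10.5  93.7 117.2] world [0.6045 0.2539 0.2666] th 89.5 tilt err 0.46 F [ 1.6 -4.2  1.2] Floc [ 3.7 -2.8 -0.7] w 0.0437 q [-0.91  0.14  0.22  1.68  0.51  1.18  0.17]
```

Emit:
play_rows(rows=[[50,[0,0,0],[0,0,0]],[50,[0,0,0],[0,0,0]]])

```text
time: 1.95
tool_pos: [0.5994, 0.2632, 0.2656]
orientation: [0.751, 0.43, -0.248, -0.435]
contact_force: [-0.8, 1.2, 0.1]
gripper_width: 0.0435
```

```bash
python3 -c "
from h import *
rep()
plan(wor([1.5,98.5,22]),ori(90),1,50)
from plant import bot
p,d=bot.camera('wrist'); cv2.imwrite('pics/w2.png',p[:,:,::-1]); np.savez('/tmp/w2.npz',p=p,d=d)
"
```

```text
t 1.95 tcp loc mm [  2.1  99.1 120.9] world [0.5994 0.2632 0.2656] th 90.0 tilt err 0.11 F [-0.8  1.2  0.1] Floc [-1.1  0.6  0.7] w 0.0435 q [-0.92  0.14  0.21  1.68  0.5   1.18  0.17]
[50,[-0.07, 9.89, 0.05],[-0.1, -0.0, 0.1]],
end [0.64131174 0.23791113 0.17960324] err [-0.02770469  0.0427423   0.01678504] 0.06040920919613315
```

View pics/w2.png

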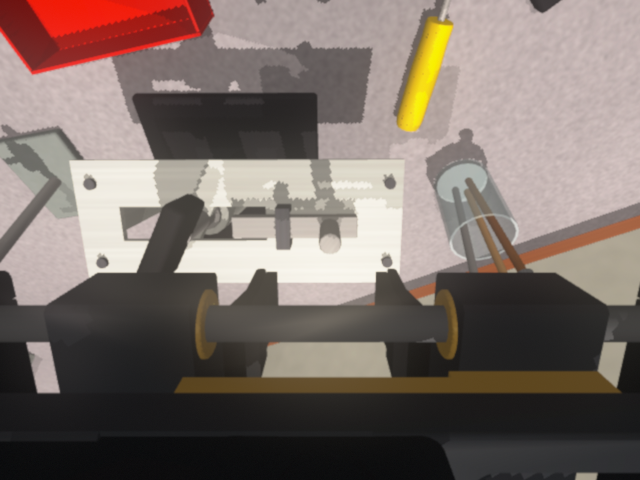

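Emit:
play_rows(rows=[[32,[-0.1,2.5,0],[0,0,0]],[32,[0,3.0,0],[0,0,0]],[32,[0,2.5,0.05],[0,0,0]],[32,[0,1.5,0],[0,0,0]],[32,[0,0.4,0],[0,0,0]],[32,[0,0,0],[0,0,0]]])

```text
time: 2.75
tool_pos: [0.6415, 0.2377, 0.1801]
orientation: [0.751, 0.43, -0.248, -0.435]
contact_force: [-0.3, 0.6, 0.1]
gripper_width: 0.028
```

```bash
python3 -c "
from h import *
rep()
from plant import bot
p,d=bot.camera('wrist'); cv2.imwrite('pics/w3.png',p[:,:,::-1])
"
```

```text
t 2.75 tcp loc mm [ 2.  98.5 22.3] world [0.6415 0.2377 0.1801] th 89.9 tilt err 0.11 F [-0.3  0.6  0.1] Floc [-0.4  0.4  0.4] w 0.028 q [-0.86  0.25  0.24  1.74  0.5   1.    0.17]
```

View pics/w3.png

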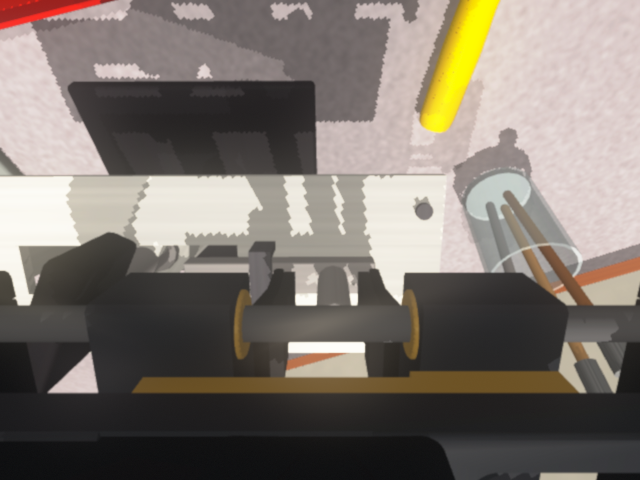

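Emit:
play_rows(rows=[[8,[0,0,0],[0,0,0]],[8,[0,0,0],[0,0,0]],[8,[0,0,0],[0,0,0]],[8,[1.0,0,0],[0,0,0]],[8,[1.2,0,0],[0,0,0]],[8,[1.0,0,0],[0,0,0]],[8,[0.6,0,0],[0,0,0]],[8,[0.2,0,0],[0,0,0]],[8,[0,0,0],[0,0,0]]])

```text
time: 3.92
tool_pos: [0.6618, 0.2721, 0.1805]
orientation: [0.752, 0.43, -0.248, -0.435]
contact_force: [-4.6, 0.8, 5.6]
gripper_width: 0.0128
```

```bash
python3 -c "
from h import *
rep()
"
```

```text
t 3.92 tcp loc mm [  2.2 138.4  22.6] world [0.6618 0.2721 0.1805] th 89.9 tilt err 0.06 F [-4.6  0.8  5.6] Floc [-1.  -1.7  7.1] w 0.0128 q [-0.86  0.32  0.23  1.65  0.48  1.02  0.17]
```

Emit:
play_rows(rows=[[8,[0.25,0,0],[0,0,0]],[8,[0,0,0],[0,0,0]]])

```text
time: 4.18
tool_pos: [0.6619, 0.2722, 0.1804]
orientation: [0.752, 0.428, -0.249, -0.434]
contact_force: [-9.7, -3.7, 8.9]
gripper_width: 0.0131
```

```bash
python3 -c "
from h import *
rep()
"
```

```text
t 4.17 tcp loc mm [  2.2 138.5  22.5] world [0.6619 0.2722 0.1804] th 89.9 tilt err 0.23 F [-9.7 -3.7  8.9] Floc [-1.2 -8.1 11. ] w 0.0131 q [-0.86  0.32  0.23  1.64  0.48  1.03  0.17]
```

Emit:
play_rows(rows=[[32,[-0.2,0,0],[0,0,0]],[32,[0,0,0],[0,0,0]],[32,[0,0,0],[0,0,0]],[32,[0,-2.0,0],[0,0,0]],[32,[0,-3.0,0],[0,0,0]],[32,[0,-3.0,0],[0,0,0]],[50,[0,-1.0,0],[0,0,0]],[50,[0,0,0],[0,0,0]]])

```text
time: 5.18
tool_pos: [0.6232, 0.2952, 0.2586]
orientation: [0.751, 0.431, -0.247, -0.435]
contact_force: [-0.7, -0.6, 0.6]
gripper_width: 0.0395
```

```bash
python3 -c "
from h import *
rep()
plan(wor([1.3,0.5,110]),ori(63.5),5,50)
from plant import bot
p,d=bot.camera('wrist'); cv2.imwrite('pics/w4.png',p[:,:,::-1])
"
```

```text
t 5.17 tcp loc mm [  2.3 138.8 112.8] world [0.6232 0.2952 0.2586] th 89.9 tilt err 0.16 F [-0.7 -0.6  0.6] Floc [-0.  -0.9  0.7] w 0.0395 q [-0.92  0.23  0.21  1.6   0.48  1.18  0.17]
[50,[-2.77, 0.05, 0.02],[-0.0, 5.3, 0.0]],
[50,[-2.76, 0.05, -0.24],[-0.0, 5.3, 0.0]],
[50,[-2.72, 0.05, -0.49],[-0.0, 5.3, 0.0]],
[50,[-2.66, 0.04, -0.74],[-0.0, 5.3, 0.1]],
[50,[-2.58, 0.05, -0.99],[-0.1, 5.2, 0.0]],
end [0.5535618  0.17580663 0.25574573] err [-0.01143616  0.03374471  0.04463691] 0.04698340784196232
```

View pics/w4.png

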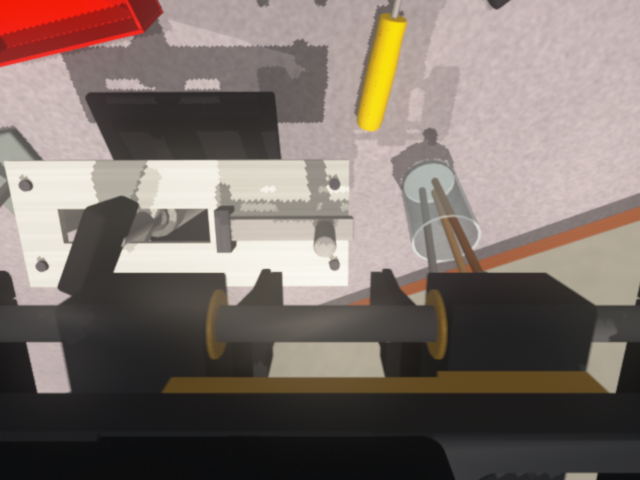

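Emit:
play_rows(rows=[[55,[-2.8,0.05,0],[0,5.3,0]],[55,[-2.75,0.05,-0.25],[0,5.3,0]],[55,[-2.7,0.05,-0.5],[0,5.3,0]],[55,[-2.65,0.05,-0.75],[0,5.3,0]],[55,[-2.6,0.05,-1.0],[0,5.2,0]],[55,[0,0,0],[0,0,0]],[55,[0,0,0],[0,0,0]]])

```text
time: 6.1
tool_pos: [0.5541, 0.1749, 0.2547]
orientation: [0.788, 0.319, -0.07, -0.521]
contact_force: [-0.7, -0.4, -0.0]
gripper_width: 0.0479
```

```bash
python3 -c "
from h import *
rep()
plan(wor([1.3,0.5,26]),ori(63.5),1,50)
from plant import bot
p,d=bot.camera('wrist'); cv2.imwrite('pics/w5.png',p[:,:,::-1])
"
```

```text
t 6.1 tcp loc mm [  1.5  -0.  108.6] world [0.5541 0.1749 0.2547] th 63.6 tilt err 0.07 F [-0.7 -0.4 -0. ] Floc [-0.3 -0.7  0.2] w 0.0479 q [-0.91 -0.04  0.26  1.9   0.55  1.14 -0.27]
[50,[0.03, 8.26, 0.04],[-0.1, 0.1, 0.0]],
end [0.58971908 0.15450003 0.18297282] err [-0.05248535 -0.01006572  0.03741473] 0.05190910549821785
```

View pics/w5.png

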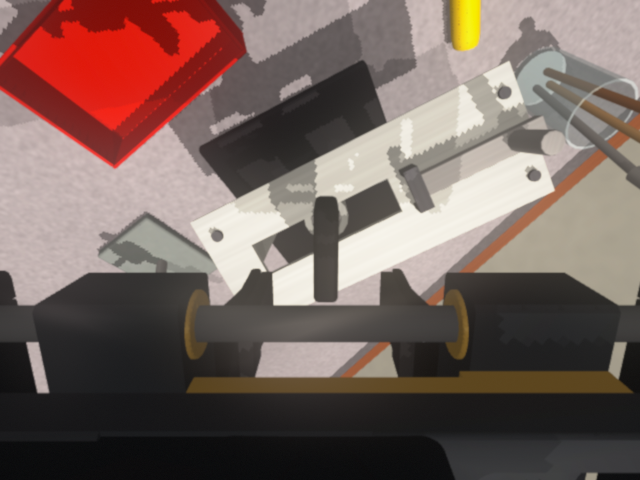

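Emit:
play_rows(rows=[[55,[0,2.0,0],[0,0,0]],[55,[0,3.0,0],[0,0,0]],[55,[0,2.2,0],[0,0,0]],[55,[0,1.0,0],[0,0,0]],[55,[0,0,0],[0,0,0]],[5,[0,0,0],[0,0,0]],[5,[0,0,0],[0,0,0]],[5,[0,0,0],[0,0,0]],[5,[0,0,0],[0,0,0]]])

```text
time: 7.28
tool_pos: [0.5892, 0.1541, 0.1844]
orientation: [0.788, 0.319, -0.069, -0.522]
contact_force: [-2.8, -2.1, 0.6]
gripper_width: 0.0158
```

```bash
python3 -c "
from h import *
rep()
plan(wor([1.5,0,26.5]),ori(0),9,5)
"
```

```text
t 7.28 tcp loc mm [ 1.7 -0.1 27.4] world [0.5892 0.1541 0.1844] th 63.5 tilt err 0.08 F [-2.8 -2.1  0.6] Floc [-0.8 -3.2  1.2] w 0.0158 q [-0.87  0.05  0.3   1.95  0.55  0.96 -0.27]
[5,[-0.0, 0.01, 0.0],[-0.0, 7.1, 0.0]],
[5,[-0.0, 0.01, 0.0],[-0.0, 7.1, -0.0]],
[5,[-0.0, 0.01, 0.0],[-0.0, 7.0, -0.0]],
[5,[-0.0, 0.01, 0.0],[-0.0, 7.1, -0.0]],
[5,[-0.0, 0.01, 0.0],[-0.0, 7.0, -0.0]],
[5,[-0.0, 0.01, 0.0],[-0.0, 7.1, -0.0]],
[5,[-0.01, 0.01, 0.01],[-0.0, 7.0, -0.0]],
[5,[-0.0, 0.01, 0.0],[-0.0, 7.1, -0.0]],
[5,[-0.01, 0.01, 0.01],[-0.1, 7.0, -0.0]],
end [0.58945598 0.15414123 0.18353508] err [-0.01030388  0.04728966  0.04682836] 0.042977633795598914
```

Emit:
play_rows(rows=[[5,[0,0,0],[0,0,0]],[5,[0,0,0],[0,0,0]],[5,[0,0,0],[0,5,0]],[5,[0,0,0],[0,8,0]],[5,[0,0,0],[0,8,0]],[5,[0,0,0],[0,8,0]],[5,[0,0,0],[0,8,0]],[5,[0,0,0],[0,8,0]],[5,[0,0,0],[0,8,0]],[5,[0,0,0],[0,7,0]],[5,[0,0,0],[0,3.5,0]],[5,[0,0,0],[0,0,0]]])

```text
time: 8.78
tool_pos: [0.5874, 0.1538, 0.1835]
orientation: [0.708, -0.004, 0.355, -0.611]
contact_force: [-9.7, -0.4, 4.4]
gripper_width: 0.014
```

```bash
python3 -c "
from h import *
rep()
from plant import bot
for c in ('wrist','top','scene'):
    p,d=bot.camera(c); cv2.imwrite(f'pics/{c}6.png',p[:,:,::-1]); np.savez(f'/tmp/{c}6.npz',p=p,d=d)
a=cv2.imread('pics/scene6.png')[150:360,240:440]; cv2.imwrite('pics/s6z.png',cv2.resize(a,None,fx=2.8,fy=2.8,interpolation=2))
"
```

```text
t 8.78 tcp loc mm [ 0.1 -1.3 27.3] world [0.5874 0.1538 0.1835] th 0.0 tilt err 0.2 F [-9.7 -0.4  4.4] Floc [-4.8 -5.2  7.9] w 0.014 q [-0.9   0.05  0.33  1.95  0.55  0.96 -1.38]
```

View pics/wrist6.png

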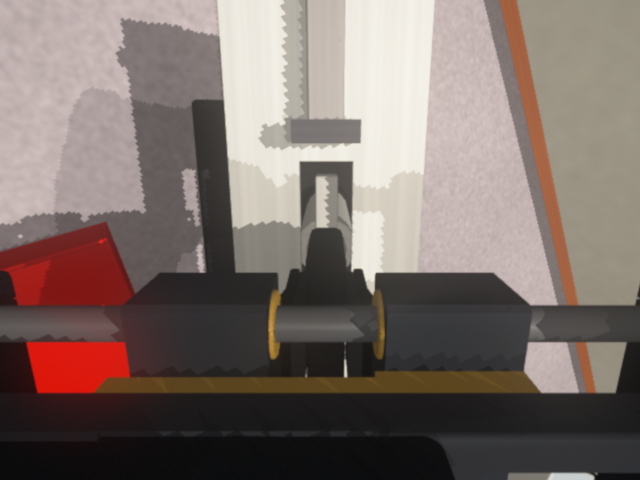

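View pics/s6z.png

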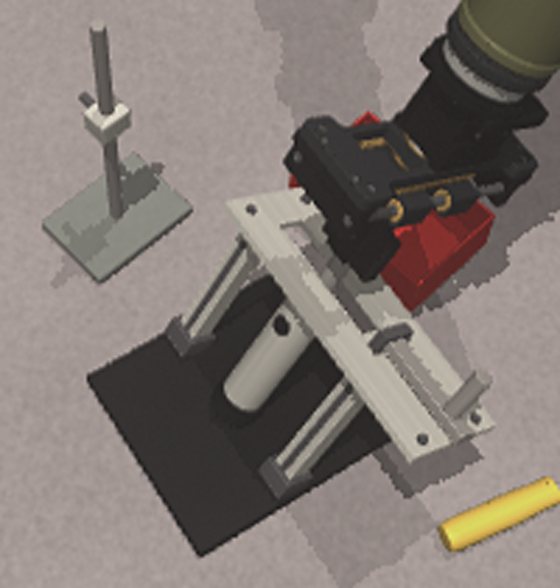

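Emit:
play_rows(rows=[[5,[0,-0.5,0],[0,0,0]],[5,[0,-0.8,0],[0,0,0]],[5,[0,-0.8,0],[0,0,0]],[5,[0,-0.8,0],[0,0,0]],[5,[0,-0.8,0],[0,0,0]],[5,[0,-0.8,0],[0,0,0]],[5,[0,0,0],[0,0,0]]])

```text
time: 9.8
tool_pos: [0.5679, 0.1653, 0.223]
orientation: [0.708, -0.004, 0.355, -0.611]
contact_force: [-11.1, -1.4, -4.6]
gripper_width: 0.0137
```

```bash
python3 -c "
from h import *
rep()
"
```

```text
t 9.8 tcp loc mm [ 0.3 -1.3 72.9] world [0.5679 0.1653 0.223 ] th 0.0 tilt err 0.2 F [-11.1  -1.4  -4.6] Floc [-10.   -6.8   0.4] w 0.0137 q [-0.92 -0.01  0.31  1.92  0.55  1.06 -1.38]
```

Emit:
play_rows(rows=[[5,[-0.05,-0.8,-0.05],[0,0,0]],[5,[-0.05,-0.8,0],[0,0,0]],[5,[0,-0.8,0],[0,0,0]],[5,[0,-0.8,0],[0,0,0]],[5,[0,-0.8,0],[0,0,0]],[5,[0,-0.8,0],[0,0,0]],[5,[0,-0.6,0],[0,0,0]],[5,[0,0,0],[0,0,0]]])

```text
time: 10.8
tool_pos: [0.5444, 0.179, 0.2702]
orientation: [0.707, -0.004, 0.355, -0.611]
contact_force: [-8.6, -2.2, -7.3]
gripper_width: 0.0143
```

```bash
python3 -c "
from h import *
rep()
"
```

```text
t 10.8 tcp loc mm [  0.3  -1.3 127.3] world [0.5444 0.179  0.2702] th -0.0 tilt err 0.11 F [-8.6 -2.2 -7.3] Floc [-9.1 -6.3 -3.2] w 0.0143 q [-0.95 -0.07  0.27  1.88  0.55  1.18 -1.39]
```

Emit:
play_rows(rows=[[5,[0,-0.2,0],[0,0,0]],[5,[0,0,0],[0,0,0]]])

```text
time: 11.05
tool_pos: [0.5437, 0.1795, 0.2717]
orientation: [0.707, -0.004, 0.355, -0.611]
contact_force: [-9.3, -1.8, -7.9]
gripper_width: 0.0141
```

```bash
python3 -c "
from h import *
rep()
from plant import bot
p,d=bot.camera('scene'); cv2.imwrite('pics/s7.png',p[:,:,::-1])
a=cv2.imread('pics/s7.png')[150:360,240:440]; cv2.imwrite('pics/s7z.png',cv2.resize(a,None,fx=2.8,fy=2.8,interpolation=2))
"
```

```text
t 11.05 tcp loc mm [  0.3  -1.3 129.1] world [0.5437 0.1795 0.2717] th -0.0 tilt err 0.11 F [-9.3 -1.8 -7.9] Floc [-10.1  -6.3  -3.2] w 0.0141 q [-0.96 -0.07  0.27  1.88  0.55  1.18 -1.39]
```

View pics/s7z.png

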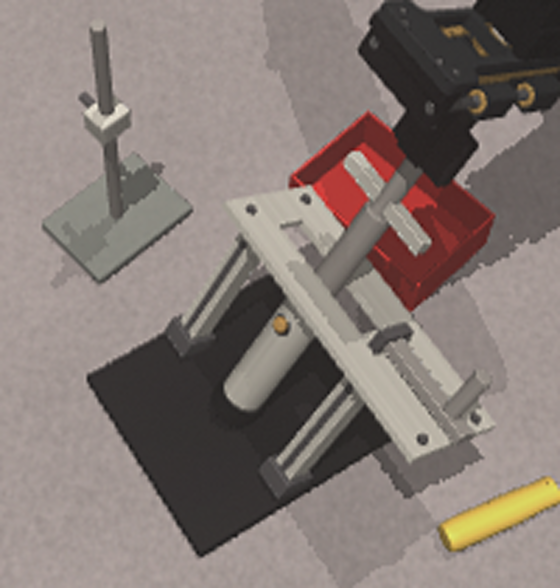

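Emit:
play_rows(rows=[[5,[0,0.15,0],[0,-5,0]],[5,[0,0,0],[0,-9,0]],[5,[0,0,0],[0,-9,0]],[5,[0,0,0],[0,-9,0]],[5,[0,0,0],[0,-9,0]],[5,[0,0,0],[0,-9,0]],[5,[0,0,0],[0,-9,0]],[5,[0,0,0],[0,-9,0]],[5,[0,0,0],[0,-9,0]],[5,[0,0,0],[0,-8,0]],[5,[0,0,0],[0,-5,0]],[5,[0,0,0],[0,0,0]]])

```text
time: 12.6
tool_pos: [0.5461, 0.1799, 0.2717]
orientation: [0.751, 0.431, -0.247, -0.434]
contact_force: [-4.3, -0.0, -4.6]
gripper_width: 0.0141
```

```bash
python3 -c "
from h import *
rep()
"
```

```text
t 12.6 tcp loc mm [  1.9   0.3 128.1] world [0.5461 0.1799 0.2717] th 89.9 tilt err 0.23 F [-4.3 -0.  -4.6] Floc [-5.5 -2.2 -2.1] w 0.0141 q [-1.   -0.07  0.32  1.88  0.55  1.18  0.18]
```

Release and withdraw straight up the mast axis.

Emit:
play_rows(rows=[[5,[0,0.1,0],[0,0,0]],[45,[0,0,0],[0,0,0]],[45,[0,0,0],[0,0,0]],[45,[0,0,0],[0,0,0]],[45,[0,-1.5,0],[0,0,0]],[45,[0,-3,0],[0,0,0]],[45,[0,-3,0],[0,0,0]],[45,[0,-1.5,0],[0,0,0]],[45,[0,0,0],[0,0,0]]])

```text
time: 13.72
tool_pos: [0.5071, 0.2025, 0.3482]
orientation: [0.751, 0.431, -0.248, -0.434]
contact_force: [-0.1, -0.2, -0.5]
gripper_width: 0.039
```

```bash
python3 -c "
from h import *
rep()
from plant import bot
for c in ('wrist','top','scene'):
    p,d=bot.camera(c); cv2.imwrite(f'pics/{c}8.png',p[:,:,::-1]); np.savez(f'/tmp/{c}8.npz',p=p,d=d)
    if c=='wrist': continue
    L=loc(cloud(c,d,bot.camera_info(c))); q=p.astype(int)
    m=(L[...,2]>128)&(L[...,2]<180)&(np.hypot(L[...,0],L[...,1])<40)&(q.max(-1)<75)&(d>0); g=L[m]; print(c,'grip',len(g),g.mean(0).round(1),g.max(0).round(1),cv2.minAreaRect(g[:,:2].astype(np.float32)) if len(g)>5 else 0)
    m=(L[...,2]>60)&(L[...,2]<95)&(np.hypot(L[...,0],L[...,1])<52)&(q.min(-1)>75)&(d>0); g=L[m]; print(c,'bar',len(g),g.min(0).round(1),g.max(0).round(1),cv2.minAreaRect(g[:,:2].astype(np.float32)) if len(g)>5 else 0)
a=cv2.imread('pics/scene8.png')[150:360,240:440]; cv2.imwrite('pics/s8z.png',cv2.resize(a,None,fx=2.8,fy=2.8,interpolation=2))
"
```

```text
t 13.72 tcp loc mm [  1.1  -0.  216.9] world [0.5071 0.2025 0.3482] th 90.0 tilt err 0.21 F [-0.1 -0.2 -0.5] Floc [-0.2 -0.2 -0.5] w 0.039 q [-1.05 -0.14  0.26  1.79  0.55  1.37  0.17]
top grip 392 [  5.7  -3.8 156.7] [ 28.8   5.7 167.2] ((0.5565967559814453, -1.3572120666503906), (14.149256706237793, 56.455116271972656), 89.63105010986328)
top bar 332 [-43.5 -12.7  60.3] [46.1  5.  94.9] ((1.4382438659667969, -4.111793518066406), (89.07901763916016, 17.0731143951416), 3.1754980087280273)
scene grip 380 [  8.    4.6 150.9] [ 30.8   9.7 166.6] ((1.2372398376464844, 2.7342448234558105), (14.242521286010742, 58.881141662597656), 88.28311157226562)
scene bar 296 [-44.7  -6.4  60.2] [46.2 13.  94.8] ((0.7956428527832031, 3.971172332763672), (18.49826431274414, 91.07442474365234), 87.02664947509766)
```

View pics/s8z.png

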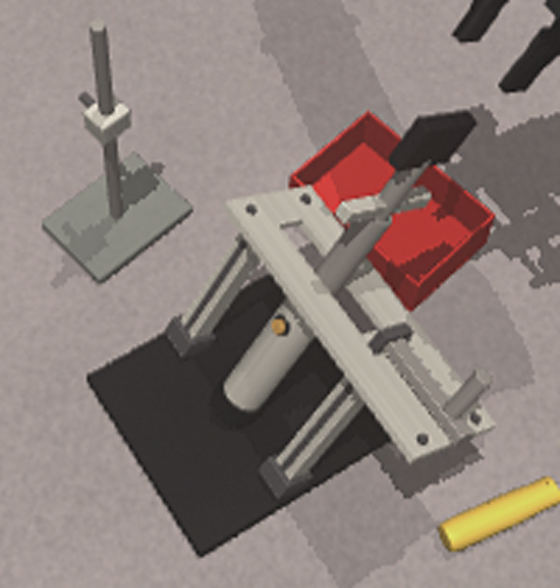

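View pics/top8.png

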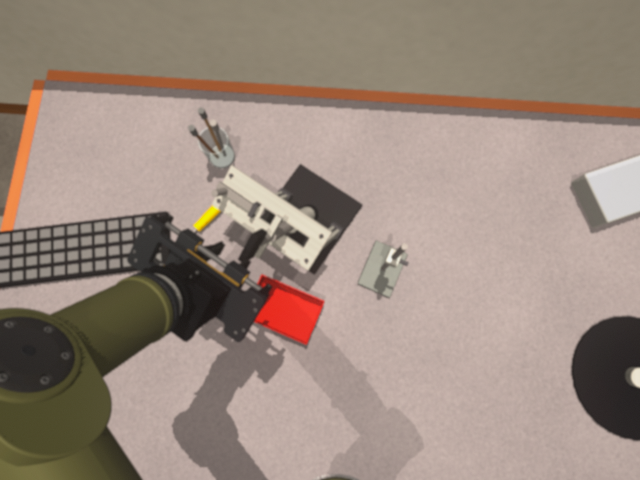

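View pics/wrist8.png

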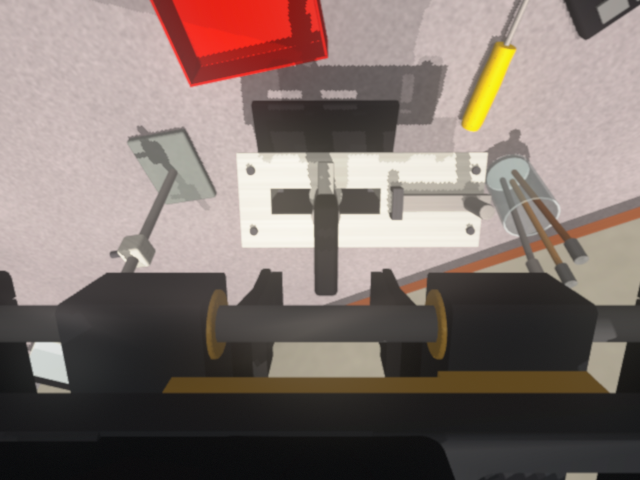

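```bash
python3 -c "
from plant import bot
print(bot.job_done()); print(bot.state()['time'])
"
```

```text
the job is handed in; nothing more can be done
None
the job is handed in; nothing more can be done
```

The mast is up and locked, and I handed the job in at about 14 s of the 56 s allowed; no verdict is reported.

- **Bolt:** I drew it back 40 mm to its end stop. Another 2.5 mm of commanded pull moved it no further, and the force on it rose to about 8 N.
- **Mast:** I turned the grip about 63° to bring the crossbar in line with the slot, then drew the mast out about 101 mm. After I let go, the grip's top stood about 167 mm above the plate, which fits the full draw.
- **Lock:** The brass button shows out of its hole in the scene picture, taken after release.
- **Crossbar:** I turned it back square across the slot. The camera depth gives 88 to 90° from the grip and about 87° from the bar itself.
- **Surroundings:** The gripper is about 50 mm clear above the grip, and the force reading was near zero. By eye, the stand, bin, cup and driver look to be where they were at the start.

No check failed. The top and scene cameras differed by 3 to 6 mm across most points measured on the rig. Side loads of about 10 N came up during the pull, well below the limits.

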